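# Twist the stuck handle off a slide jig and tap the stage home

### The arm

A 6-joint arm with a two-finger parallel gripper is mounted at the origin on a cart in front of the work surface, level with it; the furniture and walls round the work are solid. World frame = base frame: x ahead of the robot, y to its left, z up, the work surface at z = 0. Lengths are in m, angles in rad, forces in N, time in s.
With the tool pointing down it reaches from about 0.225 to 0.875 m from the base axis. Payload 3.4 kg.
Tool frame: the origin (TCP) lies midway between the tips of the shut fingers; the grasp point (between the pads) lies 19 mm behind it; z points along the fingers, y is the line along which they close (so a half turn about z gives the same grasp; the last joint's range is limited). The gripper opens to 85 mm and grips with 20 to 120 N. Pads are 22 mm wide; open, the fingers measure 114 mm over their backs; the gripper's body (76 mm by 85 mm) begins 54 mm behind the grasp point. The pads swing forward as they close: fully open they stand 13 mm farther back than shut.
Start: joints at [1.224, 0.276, 1.505, -0, 1.361, -0.121], TCP at [0.129, 0.56, 0.231] pointing down, gripper open.
Joint ranges: [-2.89, 2.89], [-0.75, 2.08], [0.22, 2.7], [-1.18, 4.32], [0.11, 2.71], [-2.7, 2.7]. Speed limits (rad/s): [2.57, 2.57, 3.14, 3.14, 3.14, 3.14].

### API

Orientations are given as a unit quaternion [x, y, z, w].
In Python, from rig import robot gives the robot as it stands. The module is installed in compiled form; this text tells all that it offers.
- The arm moves only by the shell command python3 -m jog 'ROWS' [OPENING] [FORCE]. ROWS is text: rows parted by semicolons, each of 6 numbers parted by spaces: the shift along the tool's x, y, z each as a share of 0.03 m, from -1 to 1, then the turn, a rotation vector about the tool's x, y, z each as a share of 8 degrees, from -1 to 1. In form: x y z rx ry rz; .... A call has 1 to 12 rows; each row shifts and turns the commanded pose from where the row before left it, along the tool's axes as they then stand; what a row does not reach is not made up. A row lasts 1/8 s, in which the tool goes at most 62.5 mm and 10.7 degrees, less where a joint would pass 70% of its speed; a pose out of reach is approached as far as the arm can. A call with a number of a shift or a turn outside -1 to 1 is refused whole. A call with a gripper value outside its range is refused whole. OPENING is the finger opening in mm, from 0 to 85.4, set as the call begins (- or left out, the last holds). The fingers move at their own pace and stop on an object; FORCE is the grip in N (left out, the last holds). Time passes only in rows, so rows that do not move let the fingers close. It gives the time, the measured TCP pose, the force, the opening and the grip force at its end, in the units of the state.
- robot.read_state(): the state, without advancing time (a new reading comes with each control period).
- robot.grab_frame(name): name is "side" or "top"; returns (picture, depth): 400x640x3 uint8, red, green, blue; 400x640 float32, m along the optical axis (not along the pixel's ray), 0 where there is no reading.
- robot.calibration(name): a dict with "fovy" (degrees; the focal length in pixels is half the picture's height over the tangent of half this angle, whatever the lens; pixels are square), "cx", "cy" (the principal point, pixels), "rvec" (rotation vector, rad) and "tvec" (3), from world to camera coordinates, as OpenCV has them. Camera axes: x right, y down, z forward; pixel columns grow to the right and rows downward; lengths in m; the calibration is good to about 2 mm. A picture is of the moment at which its call begins. calibration takes no time and is no camera call.
- robot.finish_job(): hands the job in; it is judged then, once.
Trained networks look in the newest picture that a camera, given by its name, has taken for a name from the list of things; names that differ only in an ending like _2 or _b are one class to them, and where a whole thing is asked for, a point or a joint stands for the part that bears it (a point fixed in the world has none). Each returns a list of dicts, best first, with "score" (0 to 1); they miss things now and then, are a little off and sometimes report something else, mostly with a low value. They report only what shows in the picture. A call takes as long as a camera call. They do not tell look-alikes from the thing itself.
- robot.trace(camera, query): "region" (400x640 bool, what is visible of it) and "extent" ([left, top, width, height] in pixels, round what is visible of it).
- robot.pinpoint(camera, query): "uv" ([column, row] in pixels: a listed point, or the origin of a listed thing).
The state is a dict: "time_s": time; "joints": joint angles; "joint_vel": joint speeds; "joint_efforts": joint torques, N m; "tcp_pos": TCP position; "tool_rot": TCP orientation; "wrist_force": force on the tool from outside, world axes, zero at the start; "ft_torque": the same for the moment, N m; "grip_width": finger opening in m; "gripper_force": force on a finger pad.
Only numpy, scipy, OpenCV 4.12 (cv2) and the standard library are available. Lean on these libraries where they do the work, as an engineer would, in place of code of your own. Each camera call takes 0.05 s, during which the arm holds its last target. There are 200 camera calls.

### The job

The wooden handle is stuck on the spindle of the little slide jig: twist it to and fro while pulling up until it comes off, without lifting the jig off the bench. Holding the handle as your drift (keep the fingers off the stage), nudge the stage gently under the cover until it is fully home against its hidden stop, without shoving the jig along the bench. Then stand the handle upright, bored end down, on the plywood offcut, and leave the other tools alone.

Things in the scene. Friction and masses are not known exactly. Their poses are not given: they have to be found in the camera images.
- jig: loose slide jig, 1.1 kg with its stage. Dark base plate 250 (x) x 96 (y) x 14 mm; origin at the centre of its underside, z up. On its +x end (x from +25 to +120 mm) stands a steel cover 93 mm wide, top 101 mm above the bench, open towards -x; the stage slides along +x into it. The jig slides on the bench at roughly 5 to 9 N; a straight pull on the stuck handle lifts or tips it
- stage (a joint): travel of the steel stage along the jig's +x, in m: 0 at the start, 0.070 when home against the rigid stop hidden under the cover. It slides stiffly (about 2.5 N) and stays where it is left. With the handle on the spindle, the handle meets the cover before the stage is home
- push_face (a point): centre of the stage's rear (-x) face, the face to push on; 33 mm above the bench, moves with the stage, jig axes. The stage is a steel block 80 long (jig x) x 54 wide x 36 mm high, underside 15 mm and top 51 mm above the bench; the base plate (top 14 mm above the bench) goes on at least 37 mm behind this face
- spindle_tip (a point): tip of the stage's upright spindle (about 22 mm across, 38 mm high), 89 mm above the bench, on its axis, 57.5 mm ahead (+x) of the push face; jig axes. Sprung leaves 11 mm below the tip clamp the handle's bore: a straight pull takes about 13 to 24 N, but while the handle is being turned it creeps up with a few N if it rises slowly against the turning (some 5 mm per radian)
- handle: round turned wooden handle with a dark ferrule, 160 g, 100 mm tall; 40 mm diameter up to 46 mm, 38 mm diameter from 46 to 92 mm up, where it is gripped. Origin: centre of its lower, bored end; z up along its axis. Bore 28 wide x 46 mm deep. It starts fully down on the spindle, lower end 51 mm above the bench; friction holds it for the first 27 mm of rise, and it is clear after 38 mm
- ply_rest: plywood offcut 130 (x) x 150 (y) x 6 mm lying fixed on the bench; origin at the centre of its underside
Not all that is in view belongs to the job. Several things have the shape of the handle; the one meant has the colours described above.

How it is judged:
On the way, in this order (a step that is already met when the one before it is completed fails the run):
1. the handle is off the spindle: its lower end is above the spindle's tip (z of handle in the frame of spindle_tip above 0.002 m), for 0.1 s.
2. the stage is home under the cover (value of joint stage above 0.067 m), for 0.2 s.
At the end, for the whole second after the job is handed in: the stage is within 3 mm of its stop, and the handle stands upright (within 0.12 rad), at rest, lower end down on the plywood offcut with its axis inside the offcut's outline (value of joint stage above 0.067 m and angle between handle's own z axis and vertical below 0.12 rad and height (world z) of handle between 0.003 and 0.01 m and x of handle in the frame of ply_rest between -0.065 and 0.065 m and y of handle in the frame of ply_rest between -0.075 and 0.075 m and linear speed of handle below 0.03 m/s); the robot touches nothing.
It fails at once if the jig is lifted more than 8 mm off the bench or tipped more than 0.1 rad (height (world z) of jig above 0.008 m or angle between jig's own z axis and vertical above 0.1 rad).
It fails at once if the jig is shoved more than 40 mm along the bench (distance of jig from where it was at the start of the episode above 0.04 m).
It fails at once if the stage is slammed (faster than 0.3 m/s) (velocity of joint stage above 0.3 m/s).
It fails at once if the fingers or the arm push on the stage (contact force between any of the fingers, the arm and stage above 2 N).
It fails at once if a bystanding tool is moved more than 30 mm (distance of any of pliers, spanner, driver, caliper from where it was at the start of the episode above 0.03 m).
It also fails if it takes over 69 s, if anything falls off the work surface, if the arm or the gripper's body presses on something with over 40 N, if the wrist force passes 120 N, or if a joint passes its speed limit or range.

## Working session

There is one attempt and no reset: what is moved stays moved. The work goes in short steps, Python scripts to look and compute and a shell command to move; the robot and the scene stay as the last step left them, time stands still between calls to the robot, and variables do not carry over. Pictures are saved under pics/ and viewed, at most 10 in all, crops included, and the job is handed in when it is done.

```bash
mkdir -p pics; cat > h.py <<'E'
import numpy as np, cv2
from rig import robot
from scipy.spatial.transform import Rotation as R
def cam(n):
    c=robot.calibration(n); f=200/np.tan(np.radians(c["fovy"])/2)
    M=cv2.Rodrigues(np.array(c["rvec"],float))[0]; return f,c["cx"],c["cy"],M,np.array(c["tvec"],float)
def ray(n,uv):
    f,cx,cy,M,t=cam(n); d=M.T@np.array([(uv[0]-cx)/f,(uv[1]-cy)/f,1]); return -M.T@t,d
def atz(n,uv,z):
    o,d=ray(n,uv); return o+d*(z-o[2])/d[2]
def cloud(n,depth,mask):
    f,cx,cy,M,t=cam(n); v,u=np.nonzero(mask&(depth>0)); z=depth[v,u]
    return (np.c_[(u-cx)/f*z,(v-cy)/f*z,z]-t)@M
E
python3 - <<'E'
from h import *
np.set_printoptions(precision=4,suppress=True)
for n in("top","side"):
    p,d=robot.grab_frame(n); cv2.imwrite(f"pics/{n}0.png",p[:,:,::-1]); np.save(f"{n}0.npy",d)
    print(n,ray(n,(320,200)))
    for q,z in(("handle",.051),("jig",0),("ply_rest",0),("spindle_tip",.089),("push_face",.033)):
        for r in robot.pinpoint(n,q)[:4]: print(q,np.round(r["uv"],1),round(r["score"],2),atz(n,r["uv"],z))
    for q in("handle","jig","ply_rest","stage"):
        for r in robot.trace(n,q)[:4]:
            c=cloud(n,d,r["region"]); print("tr",q,round(r["score"],2),r["extent"],np.median(c,0),np.percentile(c,2,0),np.percentile(c,98,0))
s=robot.read_state(); print(s)
E
```

```text
top (array([0.4674, 0.317 , 0.9464]), array([ 0.0297,  0.0223, -0.9996]))
handle [271.7 250.1] 0.79 [0.3788 0.4455 0.051 ]
handle [308.9 253. ] 0.73 [0.3732 0.3608 0.051 ]
handle [275.2 145. ] 0.65 [0.6197 0.4417 0.051 ]
handle [394.1 209.2] 0.57 [0.4747 0.1676 0.051 ]
jig [386.8 194.2] 0.97 [0.5112 0.1768 0.    ]
ply_rest [299.1 194.5] 0.75 [0.5083 0.3888 0.    ]
spindle_tip [399.8 207. ] 0.96 [0.4794 0.1615 0.089 ]
push_face [398.4 230.7] 0.86 [0.4251 0.1545 0.033 ]
tr handle 0.77 [262.1, 131.3, 22.0, 20.0] [0.6242 0.4402 0.0948] [ 0.6105  0.4258 -0.0007] [0.6502 0.4629 0.1025]
tr handle 0.62 [313.4, 124.0, 15.8, 20.5] [0.6416 0.3355 0.0956] [0.6308 0.3179 0.0008] [0.6657 0.3533 0.1024]
tr handle 0.61 [299.3, 244.2, 22.7, 16.9] [0.3755 0.358  0.0974] [0.3541 0.3408 0.0026] [0.3903 0.3757 0.1023]
tr handle 0.59 [388.0, 198.5, 21.7, 21.5] [0.4786 0.1759 0.1474] [0.462  0.1532 0.0636] [0.4968 0.188  0.1527]
tr jig 0.69 [351.0, 136.0, 72.1, 120.8] [0.5283 0.187  0.0513] [0.3923 0.1119 0.0017] [0.6223 0.2517 0.1042]
tr ply_rest 0.8 [270.7, 165.4, 57.5, 67.3] [0.5016 0.3845 0.0062] [0.42
[... 1325 characters left out ...]
4, 90.4, 48.4] [0.4967 0.3978 0.0045] [ 0.4265  0.324  -0.001 ] [0.5701 0.4531 0.0063]
tr stage 0.78 [334.3, 183.3, 38.9, 22.4] [0.4529 0.1881 0.0417] [0.4177 0.141  0.0194] [0.5042 0.2042 0.051 ]
{'time_s': 1.0, 'joints': array([ 1.224 ,  0.2759,  1.5049, -0.    ,  1.3607, -0.121 ]), 'joint_vel': array([-0.0001, -0.0005,  0.0019, -0.0015,  0.0014,  0.0006]), 'joint_efforts': array([  0.0005, -41.667 , -24.6102,  -0.0001,   0.0002,  -0.    ]), 'tcp_pos': array([0.1288, 0.5604, 0.2313]), 'tool_rot': array([0.1127, 0.9936, 0.    , 0.    ]), 'wrist_force': array([-0.0388,  0.0141, -0.8693]), 'ft_torque': array([ 0.0526, -0.0028,  0.0201]), 'gripper_force': 0.0, 'grip_width': 0.0852520531966774}
```

```bash
python3 - <<'E'
from h import *
np.set_printoptions(precision=4,suppress=True)
a=cv2.imread("pics/top0.png");b=cv2.imread("pics/side0.png")
cv2.imwrite("pics/both.png",np.vstack([cv2.resize(a[100:290,220:460],(760,600))[:300*1+300]])[:600,:760])
cv2.imwrite("pics/s.png",cv2.resize(b[120:320,180:440],(780,600)))
# top fit of handle top disk and cover/plate orientation
d=np.load("top0.npy"); P=cloud("top",d,np.ones_like(d,bool))
h=P[(P[:,2]>.143)&(P[:,2]<.16)&(abs(P[:,0]-.478)<.05)&(abs(P[:,1]-.17)<.05)]
print("handle top",len(h),cv2.minEnclosingCircle(h[:,:2].astype(np.float32)),h.mean(0))
def rect(sel,t):
    q=P[sel]; print(t,len(q),cv2.minAreaRect((q[:,:2]*1000).astype(np.float32)))
near=(abs(P[:,0]-.52)<.16)&(abs(P[:,1]-.18)<.09)
rect(near&(abs(P[:,2]-.101)<.006)&(P[:,0]>.51),"cover")
rect(near&(P[:,2]>.046)&(P[:,2]<.056)&(P[:,0]<.53),"stage")
rect(near&(P[:,2]>.009)&(P[:,2]<.019),"plate")
rect((abs(P[:,0]-.5)<.1)&(abs(P[:,1]-.385)<.1)&(P[:,2]>.004)&(P[:,2]<.011),"ply")
E
```

```text
handle top 250 ((0.4794495403766632, 0.16907928884029388), 0.01874595880508423) [0.4795 0.1698 0.1492]
cover 1886 ((595.0201416015625, 158.54672241210938), (103.08158111572266, 191.28269958496094), 23.645462036132812)
stage 521 ((483.41961669921875, 174.0611572265625), (131.1344451904297, 65.23921966552734), 27.664377212524414)
plate 1377 ((507.81219482421875, 177.58255004882812), (249.44442749023438, 96.376220703125), 17.419536590576172)
ply 3084 ((500.61883544921875, 384.72650146484375), (198.4913787841797, 195.36767578125), 89.6613998413086)
```

View pics/both.png

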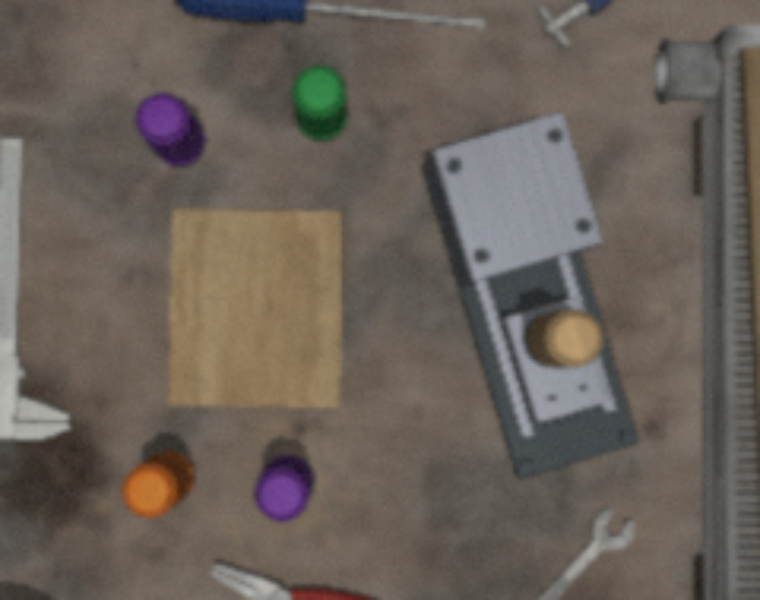

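View pics/s.png

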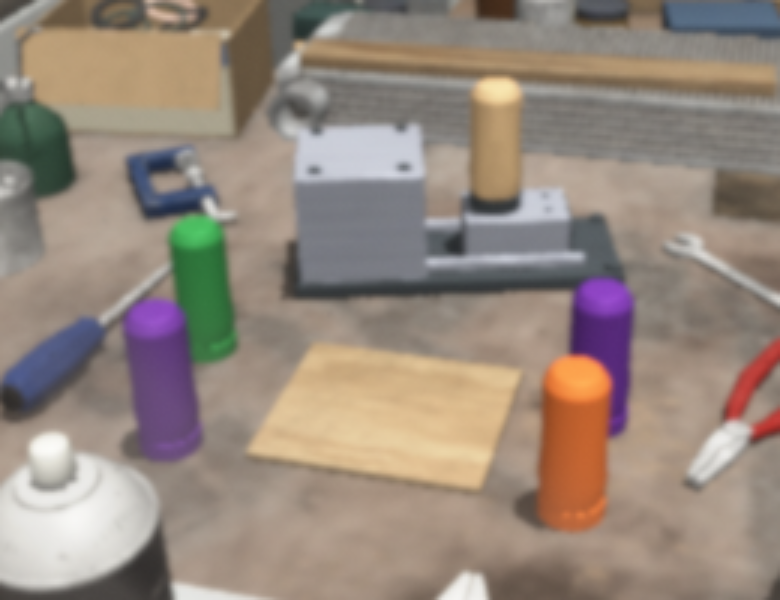

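The top crop shows the wooden handle at crop (570,338) on the jig, which is yawed about 17.4°. The ply is at crop (256,308), clear of the look-alikes (purple, green and orange). The side view confirms that the wooden handle with the dark ferrule is the one on the spindle.

```bash
python3 -m jog '-.6 -.42 0 0 0 -.3;-.6 -.42 0 0 0 0;-.6 -.42 0 0 0 0;-.6 -.42 0 0 0 0;-.6 -.42 0 0 0 0;-.6 -.42 0 0 0 0;-.6 -.42 0 0 0 0;-.6 -.42 0 0 0 0;-.6 -.42 0 0 0 0;-.6 -.42 0 0 0 0;-.6 -.42 0 0 0 0;-.6 -.42 0 0 0 0' 85 100
cat >> h.py <<'E'
def go(x,y,z,yaw):
    "rows (units) needed: shift in present tool axes, turn about tool z; yaw = angle of tool y axis, deg"
    s=robot.read_state(); M=R.from_quat(s["tool_rot"]).as_matrix(); p=s["tcp_pos"]
    v=M.T@(np.array([x,y,z])-p)/.03; a=np.degrees(np.arctan2(M[1,1],M[0,1]))
    t=-((yaw-a+90)%180-90)/8
    print("t",round(s["time_s"],2),"tcp",np.round(p,4),"yaw",round(a,2),"tilt",np.round(M[:,2],3),"shift units",np.round(v,2),"turn",round(t,2),"F",np.round(s["wrist_force"],1),"w",round(s["grip_width"],4),"gf",round(s["gripper_force"],1),"j",np.round(s["joints"],2))
E
python3 - <<'E'
from h import *
d=np.load("top0.npy");P=cloud("top",d,np.ones_like(d,bool))
q=P[(P[:,1]<.06)&(P[:,0]>.1)&(P[:,0]<.7)]; print("wall",q.max(0),[ (y,round(q[abs(q[:,1]-y)<.01][:,2].max(),3)) for y in(.05,.03,.01,-.02,-.05) if (abs(q[:,1]-y)<.01).any()])
go(.4795,.1695,.231,107.4)
E
```

```text
time_s: 2.5
tcp_pos: [0.3135, 0.3705, 0.2315]
tool_rot: [0.093, 0.996, 0.0, 0.0]
wrist_force: [1.1, -0.1, -0.3]
grip_width: 0.085
gripper_force: 0.0
wall [0.69998535 0.05996972 0.15172093] [(0.05, np.float64(0.118)), (0.03, np.float64(0.146)), (0.01, np.float64(0.15)), (-0.02, np.float64(0.115)), (-0.05, np.float64(0.108))]
t 2.5 tcp [0.3135 0.3705 0.2315] yaw 79.38 tilt [ 0.  0. -1.] shift units [-6.67 -5.57  0.02] turn -3.5 F [ 1.1 -0.1 -0.3] w 0.085 gf 0.0 j [ 0.73  0.14  1.69 -0.    1.32 -0.66]
```

```bash
python3 -m jog '-.67 -.56 0 0 0 0;-.67 -.56 0 0 0 0;-.67 -.56 0 0 0 0;-.67 -.56 0 0 0 0;-.67 -.56 0 0 0 0;-.67 -.56 0 0 0 0;-.67 -.56 0 0 0 0;-.67 -.56 0 0 0 0;-.67 -.56 0 0 0 0;-.67 -.56 0 0 0 0;0 0 0 0 0 -.9;0 0 0 0 0 -.9'
python3 -m jog '0 0 0 0 0 -.9;0 0 0 0 0 -.8;0 0 0 0 0 0'
python3 -c "
from h import *
go(.4795,.1695,.098,107.4)"
```

```text
time_s: 4.0
tcp_pos: [0.4799, 0.1686, 0.2313]
tool_rot: [-0.035, 0.999, 0.0, 0.0]
wrist_force: [-1.0, 0.0, 0.1]
grip_width: 0.0851
gripper_force: 0.0
time_s: 4.38
tcp_pos: [0.4796, 0.1691, 0.2314]
tool_rot: [-0.151, 0.989, 0.0, 0.0]
wrist_force: [-0.2, -0.7, 0.1]
grip_width: 0.0855
gripper_force: 0.0
t 4.38 tcp [0.4796 0.1691 0.2314] yaw 107.32 tilt [ 0.  0. -1.] shift units [0.   0.01 4.45] turn -0.01 F [-0.2 -0.7  0.1] w 0.0855 gf 0.0 j [ 0.2   0.18  1.64  0.    1.33 -1.67]
```

```bash
python3 -m jog '0 0 .6 0 0 0;0 0 .6 0 0 0;0 0 .6 0 0 0;0 0 .6 0 0 0;0 0 .6 0 0 0;0 0 .6 0 0 0;0 0 .4 0 0 0;0 0 .3 0 0 0;0 0 .15 0 0 0;0 0 0 0 0 0'
python3 -m jog '0 0 0 0 0 0;0 0 0 0 0 0;0 0 0 0 0 0;0 0 0 0 0 0;0 0 0 0 0 0;0 0 0 0 0 0' 30 100
python3 -c "
from h import *
go(.4795,.1695,.098,107.4)"
```

```text
time_s: 5.62
tcp_pos: [0.4797, 0.1697, 0.0978]
tool_rot: [-0.152, 0.988, 0.0, 0.0]
wrist_force: [0.8, -0.1, 1.0]
grip_width: 0.0848
gripper_force: 0.0
time_s: 6.38
tcp_pos: [0.48, 0.1701, 0.0985]
tool_rot: [-0.152, 0.988, 0.0, 0.001]
wrist_force: [-1.4, 0.7, 5.7]
grip_width: 0.0363
gripper_force: 99.3
t 6.38 tcp [0.48   0.1701 0.0985] yaw 107.45 tilt [ 0.001  0.001 -1.   ] shift units [ 0.02 -0.01  0.02] turn 0.01 F [-1.4  0.7  5.7] w 0.0363 gf 99.3 j [ 0.2   0.29  1.85  0.    1.   -1.67]
```

```bash
python3 -m jog '0 0 0 0 0 .5;0 0 -.02 0 0 1;0 0 -.02 0 0 1;0 0 -.02 0 0 1;0 0 -.02 0 0 1;0 0 -.02 0 0 1;0 0 0 0 0 -.5;0 0 -.02 0 0 -1;0 0 -.02 0 0 -1;0 0 -.02 0 0 -1;0 0 -.02 0 0 -1;0 0 -.02 0 0 -1'
python3 -c "
from h import *
go(.4795,.1695,.098,107.4)
print(robot.read_state()['ft_torque'])
p,d=robot.grab_frame('side'); cv2.imwrite('pics/s1.png',cv2.resize(p[120:320,180:440,::-1],(780,600)))
r=robot.pinpoint('side','handle'); print([(x['uv'],x['score']) for x in r])"
```

```text
time_s: 7.88
tcp_pos: [0.4797, 0.1699, 0.1029]
tool_rot: [-0.154, 0.988, 0.0, -0.0]
wrist_force: [0.3, 1.5, -5.5]
grip_width: 0.036
gripper_force: 100.3
t 7.88 tcp [0.4797 0.1699 0.1029] yaw 107.68 tilt [-0.     0.001 -1.   ] shift units [ 0.01 -0.01  0.16] turn 0.04 F [ 0.3  1.5 -5.5] w 0.036 gf 100.3 j [ 0.2   0.29  1.84  0.    1.02 -1.68]
[ 0.27931571 -0.23957873 -0.18263083]
[([239.6, 266.6], 0.94), ([367.7, 292.0], 0.92), ([378.3, 259.8], 0.84), ([249.7, 238.1], 0.83), ([347.9, 185.9], 0.68)]
```

View pics/s1.png

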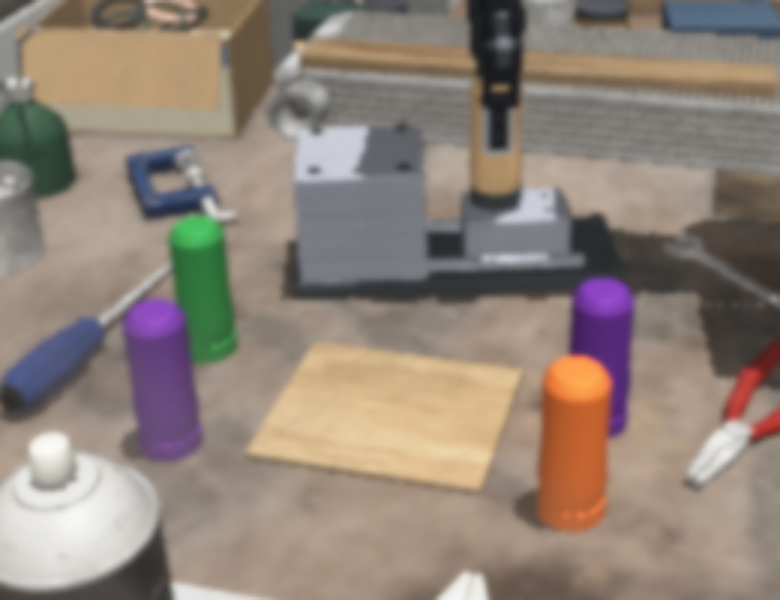

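The handle has risen a few mm (ferrule at crop (496,197)), the jig hasn't moved and the pull is low. I'll continue.

```bash
for i in 1; do python3 -m jog '0 0 -.02 0 0 1;0 0 -.02 0 0 1;0 0 -.02 0 0 1;0 0 -.02 0 0 1;0 0 -.02 0 0 1;0 0 -.02 0 0 1;0 0 -.01 0 0 -1;0 0 -.02 0 0 -1;0 0 -.02 0 0 -1;0 0 -.02 0 0 -1;0 0 -.02 0 0 -1;0 0 -.02 0 0 -1'; done
python3 -m jog '0 0 -.02 0 0 1;0 0 -.02 0 0 1;0 0 -.02 0 0 1;0 0 -.02 0 0 1;0 0 -.02 0 0 1;0 0 -.02 0 0 1;0 0 -.01 0 0 -1;0 0 -.02 0 0 -1;0 0 -.02 0 0 -1;0 0 -.02 0 0 -1;0 0 -.02 0 0 -1;0 0 -.02 0 0 -1'
python3 -c "
from h import *
go(.4795,.1695,.098,107.4)"
```

```text
time_s: 9.48
tcp_pos: [0.4797, 0.1699, 0.1101]
tool_rot: [-0.152, 0.988, 0.0, -0.0]
wrist_force: [1.0, 1.7, -5.3]
grip_width: 0.0366
gripper_force: 100.4
time_s: 10.98
tcp_pos: [0.4797, 0.1698, 0.1171]
tool_rot: [-0.152, 0.988, 0.0, -0.0]
wrist_force: [1.0, 0.7, -4.6]
grip_width: 0.0363
gripper_force: 100.4
t 10.97 tcp [0.4797 0.1698 0.1171] yaw 107.53 tilt [-0.  0. -1.] shift units [ 0.01 -0.01  0.64] turn 0.02 F [ 1.   0.7 -4.6] w 0.0363 gf 100.4 j [ 0.2   0.27  1.82  0.    1.05 -1.67]
```

```bash
python3 -m jog '0 0 -.02 0 0 1;0 0 -.02 0 0 1;0 0 -.02 0 0 1;0 0 -.02 0 0 1;0 0 -.02 0 0 1;0 0 -.02 0 0 1;0 0 -.01 0 0 -1;0 0 -.02 0 0 -1;0 0 -.02 0 0 -1;0 0 -.02 0 0 -1;0 0 -.02 0 0 -1;0 0 -.02 0 0 -1'
python3 -m jog '0 0 -.02 0 0 1;0 0 -.02 0 0 1;0 0 -.02 0 0 1;0 0 -.02 0 0 1;0 0 -.02 0 0 1;0 0 -.02 0 0 1;0 0 -.01 0 0 -1;0 0 -.02 0 0 -1;0 0 -.02 0 0 -1;0 0 -.02 0 0 -1;0 0 -.02 0 0 -1;0 0 -.02 0 0 -1'
python3 -c "
from h import *
go(.4795,.1695,.098,107.4)"
```

```text
time_s: 12.48
tcp_pos: [0.4797, 0.1698, 0.1239]
tool_rot: [-0.152, 0.988, 0.0, -0.0]
wrist_force: [0.9, 1.4, -5.0]
grip_width: 0.0364
gripper_force: 100.4
time_s: 13.98
tcp_pos: [0.4792, 0.1694, 0.1311]
tool_rot: [-0.153, 0.988, -0.0, -0.001]
wrist_force: [-0.3, 0.3, -1.7]
grip_width: 0.0362
gripper_force: 100.8
t 13.97 tcp [0.4792 0.1694 0.1311] yaw 107.58 tilt [-0.001 -0.001 -1.   ] shift units [-0.01  0.    1.1 ] turn 0.02 F [-0.3  0.3 -1.7] w 0.0362 gf 100.8 j [ 0.2   0.26  1.8  -0.    1.09 -1.67]
```

```bash
python3 -m jog '0 0 -.2 0 0 0;0 0 -.3 0 0 0;0 0 -.4 0 0 0;0 0 -.4 0 0 0;0 0 -.4 0 0 0;0 0 0 0 0 0'
python3 - <<'E'
from h import *
np.set_printoptions(precision=4,suppress=True)
for n in("top","side"):
    p,d=robot.grab_frame(n); cv2.imwrite(f"pics/{n}2.png",cv2.resize(p[100:260,300:500] if n=="top" else p[120:270,240:440],(800,600 if n=="side" else 640))[:600,:,::-1])
    for q,z in(("jig",0),("spindle_tip",.089),("push_face",.033)):
        for r in robot.pinpoint(n,q)[:1]: print(n,q,round(r["score"],2),atz(n,r["uv"],z))
    for r in robot.trace(n,"handle"):
        c=cloud(n,d,r["region"])
        if np.median(c[:,1])<.25: print(n,r["extent"],np.percentile(c,2,0),np.percentile(c,98,0), atz(n,(r["extent"][0]+r["extent"][2]/2,r["extent"][1]+r["extent"][3]),.11))
    P=cloud(n,d,np.ones_like(d,bool)); near=(abs(P[:,0]-.52)<.16)&(abs(P[:,1]-.18)<.09)
    q=P[near&(P[:,2]>.009)&(P[:,2]<.019)]; print("plate",n,cv2.minAreaRect((q[:,:2]*1000).astype(np.float32)))
go(.4795,.1695,.098,107.4)
E
```

```text
time_s: 14.72
tcp_pos: [0.4805, 0.1699, 0.1838]
tool_rot: [-0.152, 0.988, 0.0, 0.001]
wrist_force: [1.0, 0.2, -1.4]
grip_width: 0.0362
gripper_force: 100.7
top jig 0.67 [0.5138 0.1828 0.    ]
top spindle_tip 0.56 [0.4801 0.1691 0.089 ]
top push_face 0.98 [0.4232 0.1564 0.033 ]
plate top ((507.6650695800781, 177.70947265625), (249.59951782226562, 96.00245666503906), 17.33686065673828)
side jig 0.64 [0.5031 0.1986 0.    ]
side spindle_tip 0.9 [0.48   0.1745 0.089 ]
side push_face 0.57 [0.4259 0.1608 0.033 ]
side [336.7, 110.1, 19.4, 45.3] [0.4572 0.0431 0.0987] [0.5279 0.193  0.2318] [0.4845 0.1248 0.11  ]
plate side ((504.5755310058594, 183.71478271484375), (249.26393127441406, 97.95767974853516), 17.927589416503906)
t 15.22 tcp [0.4795 0.1697 0.1821] yaw 107.46 tilt [-0.001 -0.    -1.   ] shift units [ 0.   -0.01  2.8 ] turn 0.01 F [ 0.3  0.4 -0.5] w 0.0361 gf 100.7 j [ 0.2   0.21  1.72  0.    1.21 -1.67]
```

View pics/side2.png

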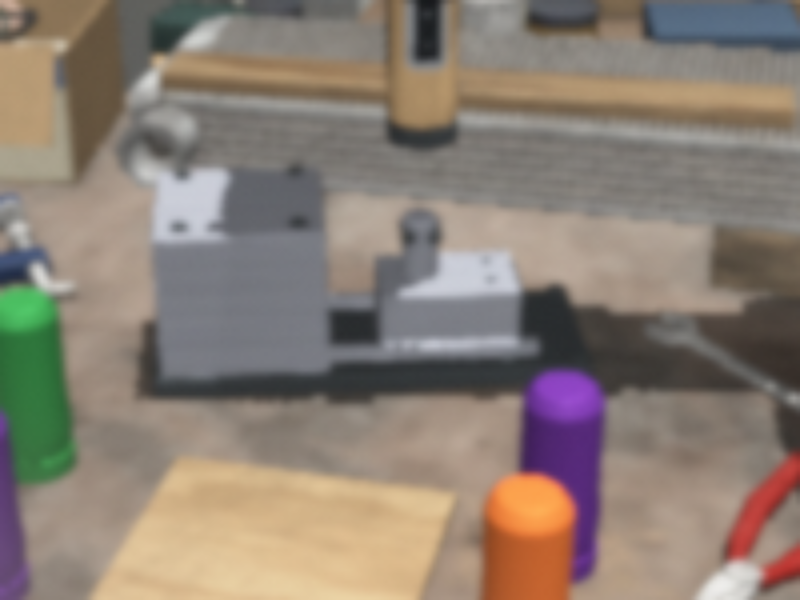

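The handle is off (lower end at crop (422,138), spindle at (420,225)) and the jig hasn't moved. Next I'll move back behind the push face and down.

```bash
python3 - <<'E'
from h import *
f,cx,cy,M,t=cam("side")
for z in(.128,.1346,.14):
    c=M@np.array([.4795-.004,.1895,z])+t; print(z,f*c[0]/c[2]+cx,f*c[1]/c[2]+cy)
E
python3 -m jog '.4 0 0 0 0 0;.5 0 0 0 0 0;.5 0 0 0 0 0;.5 0 0 0 0 0;.5 0 0 0 0 0;.4 0 0 0 0 0;.28 0 0 0 0 0;0 0 0 0 0 0'
python3 -m jog '0 0 .4 0 0 0;0 0 .5 0 0 0;0 0 .5 0 0 0;0 0 .5 0 0 0;0 0 .5 0 0 0;0 0 .5 0 0 0;0 0 .4 0 0 0;0 0 .3 0 0 0;0 0 .09 0 0 0;0 0 0 0 0 0'
python3 -c "
from h import *
go(.3917,.1425,.0715,107.4)"
```

```text
0.128 344.3622496551155 159.2497217000766
0.1346 344.3854298362377 156.442601961594
0.14 344.40451393895245 154.13151728372256
time_s: 16.23
tcp_pos: [0.3911, 0.1419, 0.1825]
tool_rot: [-0.152, 0.988, 0.0, 0.0]
wrist_force: [0.6, -0.3, -1.0]
grip_width: 0.036
gripper_force: 100.7
time_s: 17.48
tcp_pos: [0.3917, 0.142, 0.0717]
tool_rot: [-0.152, 0.988, 0.0, 0.0]
wrist_force: [0.8, -0.3, -1.1]
grip_width: 0.0363
gripper_force: 100.7
t 17.48 tcp [0.3917 0.142  0.0717] yaw 107.46 tilt [ 0.  0. -1.] shift units [-0.    0.01  0.01] turn 0.01 F [ 0.8 -0.3 -1.1] w 0.0363 gf 100.7 j [ 0.18  0.2   2.07  0.    0.87 -1.7 ]
```

```bash
python3 -m jog '-.1 0 0 0 0 0;-.1 0 0 0 0 0;-.1 0 0 0 0 0;-.1 0 0 0 0 0;-.1 0 0 0 0 0;-.1 0 0 0 0 0;-.1 0 0 0 0 0;-.1 0 0 0 0 0;-.1 0 0 0 0 0;-.1 0 0 0 0 0;-.1 0 0 0 0 0;-.1 0 0 0 0 0'
python3 -m jog '-.1 0 0 0 0 0;-.1 0 0 0 0 0;-.1 0 0 0 0 0;-.1 0 0 0 0 0;-.1 0 0 0 0 0;-.1 0 0 0 0 0;-.1 0 0 0 0 0;-.1 0 0 0 0 0;-.1 0 0 0 0 0'
python3 - <<'E'
from h import *
go(.3917+.085*.9546,.1425+.085*.298,.0715,107.4)
p,d=robot.grab_frame("side"); cv2.imwrite("pics/s3.png",cv2.resize(p[120:270,240:440,::-1],(800,600)))
for q,z in(("jig",0),("push_face",.033)):
    for r in robot.pinpoint("side",q)[:1]: print(q,round(r["score"],2),atz("side",r["uv"],z))
P=cloud("side",d,np.ones_like(d,bool)); near=(abs(P[:,0]-.52)<.16)&(abs(P[:,1]-.18)<.09)
q=P[near&(P[:,2]>.009)&(P[:,2]<.019)]; print(cv2.minAreaRect((q[:,:2]*1000).astype(np.float32)))
E
```

```text
time_s: 18.98
tcp_pos: [0.4258, 0.1528, 0.0715]
tool_rot: [-0.152, 0.988, 0.0, -0.0]
wrist_force: [-2.7, -1.7, -2.7]
grip_width: 0.0363
gripper_force: 100.8
time_s: 20.1
tcp_pos: [0.4518, 0.161, 0.0717]
tool_rot: [-0.152, 0.988, 0.0, -0.0]
wrist_force: [-2.3, -0.7, -3.8]
grip_width: 0.0363
gripper_force: 100.8
t 20.1 tcp [0.4518 0.161  0.0717] yaw 107.46 tilt [-0.  0. -1.] shift units [-0.74  0.01  0.01] turn 0.01 F [-2.3 -0.7 -3.8] w 0.0363 gf 100.8 j [ 0.2   0.29  1.94  0.    0.91 -1.68]
jig 0.86 [0.50192144 0.17232682 0.        ]
push_face 0.86 [0.46683994 0.18335996 0.033     ]
((505.161376953125, 182.85191345214844), (249.1900177001953, 97.36262512207031), 17.31011390686035)
```

View pics/s3.png

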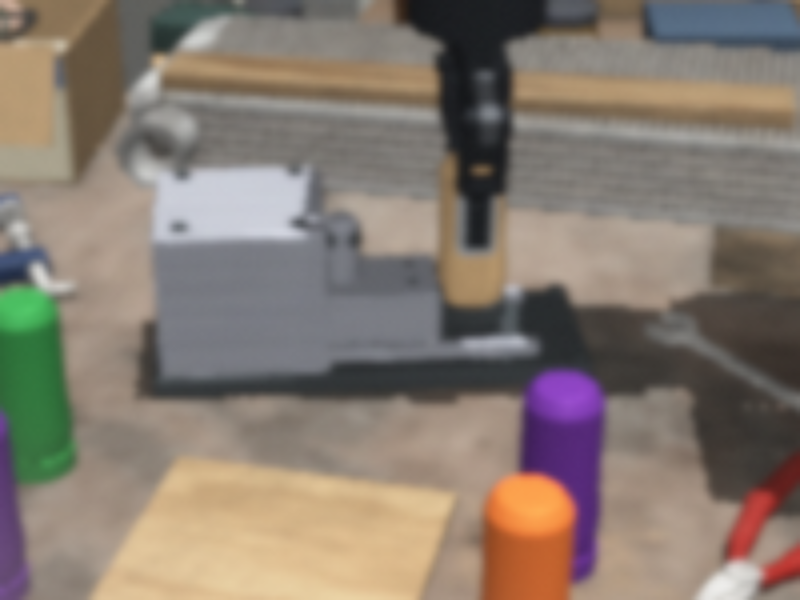

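The stage is sliding in (rear face at crop x≈440), pushed by the handle, and the jig is still. I'll keep pushing gently.

```bash
python3 -m jog '-.1 0 0 0 0 0;-.1 0 0 0 0 0;-.1 0 0 0 0 0;-.1 0 0 0 0 0;-.1 0 0 0 0 0;-.1 0 0 0 0 0;-.05 0 0 0 0 0'
python3 -m jog '-.05 0 0 0 0 0;-.05 0 0 0 0 0'
python3 -m jog '-.05 0 0 0 0 0;-.05 0 0 0 0 0'
python3 -c "
from h import *
go(.3917+.085*.9546,.1425+.085*.298,.0715,107.4)"
```

```text
time_s: 21.12
tcp_pos: [0.4707, 0.1668, 0.0718]
tool_rot: [-0.152, 0.988, 0.0, 0.0]
wrist_force: [-2.4, -0.5, 0.9]
grip_width: 0.0361
gripper_force: 100.7
time_s: 21.38
tcp_pos: [0.4731, 0.1677, 0.0717]
tool_rot: [-0.152, 0.988, 0.0, -0.0]
wrist_force: [-2.4, -1.0, 0.1]
grip_width: 0.036
gripper_force: 100.7
time_s: 21.62
tcp_pos: [0.4752, 0.1684, 0.0716]
tool_rot: [-0.152, 0.988, -0.0, -0.001]
wrist_force: [-5.3, -1.5, 1.7]
grip_width: 0.0365
gripper_force: 100.7
t 21.62 tcp [0.4752 0.1684 0.0716] yaw 107.47 tilt [-0.002 -0.    -1.   ] shift units [0.08 0.01 0.  ] turn 0.01 F [-5.3 -1.5  1.7] w 0.0365 gf 100.7 j [ 0.2   0.32  1.89 -0.    0.94 -1.67]
```

```bash
python3 -m jog '-.04 0 0 0 0 0;-.03 0 0 0 0 0;0 0 0 0 0 0'
python3 - <<'E'
from h import *
go(.475,.168,.0715,107.4)
p,d=robot.grab_frame("top"); cv2.imwrite("pics/t4.png",cv2.resize(p[110:260,320:470,::-1],(600,600)))
for q,z in(("jig",0),("push_face",.033)):
    for r in robot.pinpoint("side",q)[:1]: print(q,round(r["score"],2),atz("side",r["uv"],z))
P=cloud("top",d,np.ones_like(d,bool)); near=(abs(P[:,0]-.52)<.16)&(abs(P[:,1]-.18)<.09)
q=P[near&(P[:,2]>.009)&(P[:,2]<.019)]; print(cv2.minAreaRect((q[:,:2]*1000).astype(np.float32)))
E
```

```text
time_s: 22.0
tcp_pos: [0.4753, 0.1685, 0.0713]
tool_rot: [-0.152, 0.988, -0.0, -0.003]
wrist_force: [-6.7, -2.5, 3.1]
grip_width: 0.0363
gripper_force: 100.8
t 22.0 tcp [0.4753 0.1685 0.0713] yaw 107.48 tilt [-0.005 -0.002 -1.   ] shift units [ 0.02 -0.01 -0.01] turn 0.01 F [-6.7 -2.5  3.1] w 0.0363 gf 100.8 j [ 0.2   0.32  1.89 -0.    0.94 -1.67]
jig 0.86 [0.50192144 0.17232682 0.        ]
push_face 0.86 [0.46683994 0.18335996 0.033     ]
((506.764892578125, 180.45062255859375), (249.52854919433594, 90.15396881103516), 17.33750343322754)
```

```bash
python3 -m jog '.2 0 0 0 0 0;.4 0 0 0 0 0;.3 0 0 0 0 0;0 0 -.5 0 0 0;0 0 -.7 0 0 0;0 0 -.7 0 0 0;0 0 -.7 0 0 0;0 0 -.6 0 0 0;0 0 -.2 0 0 0;0 0 0 0 0 0'
python3 -c "
from h import *
go(.502,.384,.17,107.4)
p,d=robot.grab_frame('side'); cv2.imwrite('pics/s5.png',cv2.resize(p[120:270,240:440,::-1],(800,600)))"
```

```text
time_s: 23.4
tcp_pos: [0.4521, 0.1611, 0.1737]
tool_rot: [-0.152, 0.988, 0.0, 0.0]
wrist_force: [0.7, -0.4, -1.1]
grip_width: 0.0364
gripper_force: 100.9
t 23.4 tcp [0.4521 0.1611 0.1737] yaw 107.46 tilt [ 0.001  0.    -1.   ] shift units [-3.82  6.59  0.13] turn 0.01 F [ 0.7 -0.4 -1.1] w 0.0364 gf 100.9 j [ 0.2   0.18  1.79  0.    1.17 -1.68]
```

View pics/s5.png

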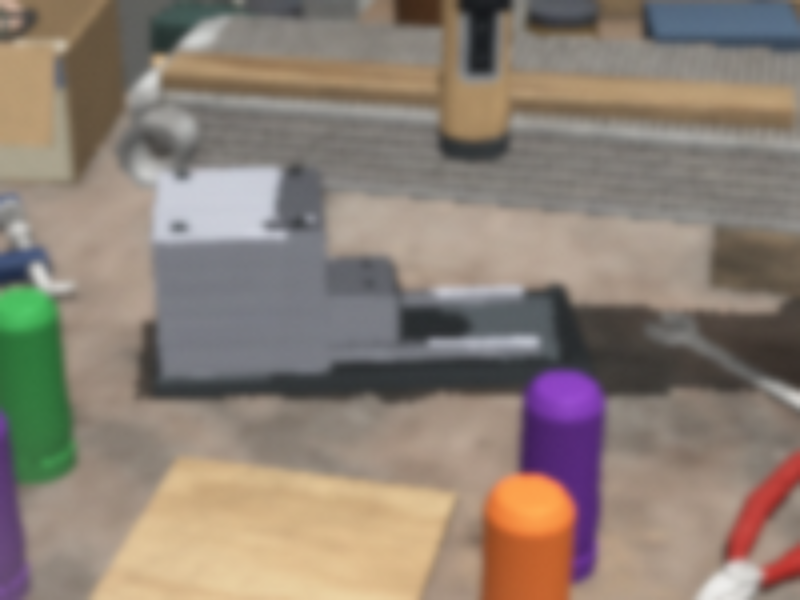

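The stage's rear face is now at crop x≈400, about 70 mm from the start. It is home and the jig hasn't moved. Next I'll move to the ply.

```bash
python3 -m jog '-.2 .35 0 0 0 0;-.32 .55 0 0 0 0;-.32 .55 0 0 0 0;-.32 .55 0 0 0 0;-.32 .55 0 0 0 0;-.32 .55 0 0 0 0;-.32 .55 0 0 0 0;-.32 .55 0 0 0 0;-.32 .55 0 0 0 0;-.32 .55 0 0 0 0;-.32 .55 0 0 0 0;-.32 .55 0 0 0 0'
python3 -m jog '-.1 .19 0 0 0 0;0 0 .4 0 0 0;0 0 .5 0 0 0;0 0 .5 0 0 0;0 0 .5 0 0 0;0 0 .5 0 0 0;0 0 .5 0 0 0;0 0 .4 0 0 0;0 0 .3 0 0 0;0 0 .1 0 0 0;0 0 0 0 0 0'
python3 -c "
from h import *
go(.502,.384,.0535,107.4)"
```

```text
time_s: 24.95
tcp_pos: [0.5013, 0.379, 0.1737]
tool_rot: [-0.152, 0.988, 0.0, 0.0]
wrist_force: [0.3, 0.2, -1.8]
grip_width: 0.0363
gripper_force: 100.9
time_s: 26.32
tcp_pos: [0.5023, 0.3842, 0.0628]
tool_rot: [-0.152, 0.988, 0.0, 0.0]
wrist_force: [-0.3, 0.3, -1.5]
grip_width: 0.0364
gripper_force: 100.9
t 26.32 tcp [0.5023 0.3842 0.0628] yaw 107.47 tilt [ 0.  0. -1.] shift units [ 0.01 -0.    0.31] turn 0.01 F [-0.3  0.3 -1.5] w 0.0364 gf 100.9 j [ 0.54  0.49  1.61  0.    1.04 -1.33]
```

```bash
python3 -m jog '0 0 .1 0 0 0;0 0 .1 0 0 0;0 0 .06 0 0 0;0 0 0 0 0 0'
python3 -m jog '0 0 .03 0 0 0;0 0 0 0 0 0'
python3 -m jog '0 0 .03 0 0 0;0 0 0 0 0 0'
```

```text
time_s: 26.82
tcp_pos: [0.5021, 0.384, 0.0547]
tool_rot: [-0.152, 0.988, -0.0, -0.0]
wrist_force: [-0.7, 0.5, -0.7]
grip_width: 0.0362
gripper_force: 100.9
time_s: 27.08
tcp_pos: [0.5022, 0.3841, 0.054]
tool_rot: [-0.152, 0.988, 0.0, 0.0]
wrist_force: [0.2, -0.2, -1.7]
grip_width: 0.0361
gripper_force: 100.9
time_s: 27.32
tcp_pos: [0.5023, 0.3842, 0.0536]
tool_rot: [-0.152, 0.988, 0.0, 0.0]
wrist_force: [-0.9, 0.0, 1.7]
grip_width: 0.0363
gripper_force: 101.2
```

```bash
python3 -m jog '0 0 0 0 0 0;0 0 0 0 0 0;0 0 0 0 0 0;0 0 0 0 0 0;0 0 0 0 0 0;0 0 0 0 0 0' 80 30
python3 -m jog '0 0 -.2 0 0 0;0 0 -.4 0 0 0;0 0 -.5 0 0 0;0 0 -.5 0 0 0;0 0 -.5 0 0 0;0 0 -.5 0 0 0;0 0 -.5 0 0 0;0 0 -.5 0 0 0;0 0 -.5 0 0 0;0 0 -.5 0 0 0;0 0 0 0 0 0;0 0 0 0 0 0'
python3 - <<'E'
from h import *
p,d=robot.grab_frame("side"); cv2.imwrite("pics/s6.png",cv2.resize(p[120:320,180:440,::-1],(780,600)))
P=cloud("side",d,np.ones_like(d,bool)); q=P[(abs(P[:,0]-.5)<.04)&(abs(P[:,1]-.39)<.04)&(P[:,2]>.015)&(P[:,2]<.13)]
for lo in(.02,.045,.07,.09): w=q[(q[:,2]>lo)&(q[:,2]<lo+.02)]; print(lo,len(w),w.mean(0).round(4))
E
```

```text
time_s: 28.08
tcp_pos: [0.5022, 0.3841, 0.0531]
tool_rot: [-0.152, 0.988, 0.0, -0.0]
wrist_force: [-0.5, 0.2, 0.4]
grip_width: 0.0802
gripper_force: 0.0
time_s: 29.58
tcp_pos: [0.5019, 0.3839, 0.1907]
tool_rot: [-0.152, 0.988, -0.0, -0.0]
wrist_force: [-0.6, 0.2, -1.3]
grip_width: 0.0797
gripper_force: 0.0
0.02 173 [0.495  0.4004 0.0307]
0.045 184 [0.4957 0.4001 0.0551]
0.07 188 [0.4948 0.3996 0.0801]
0.09 254 [0.4977 0.394  0.0999]
```

View pics/s6.png

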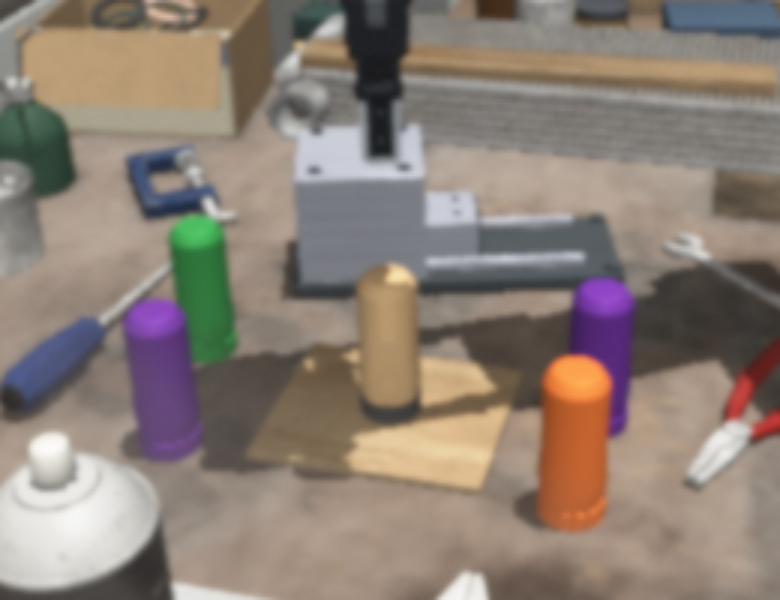

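The handle stands upright, ferrule down, at crop (390,345) in the middle of the ply. Before handing in, I'll check the stage position once more by depth.

```bash
python3 - <<'E'
from h import *
a=np.radians(17.34); ux=np.array([np.cos(a),np.sin(a)]); uy=np.array([-ux[1],ux[0]])
def rear(n,d,tag,x):
    P=cloud(n,d,np.ones_like(d,bool)); q=P[:,:2]-[.5077,.1777]; X=q@ux; Y=q@uy
    s=(P[:,2]>.044)&(P[:,2]<.057)&(abs(Y)<.024)&(X>-.12)&(X<x); print(n,tag,s.sum(),np.percentile(X[s],[0,2,5]).round(4))
for n in("top","side"):
    _,d=robot.grab_frame(n); rear(n,np.load(n+"0.npy"),"start",0); rear(n,d,"now",.02)
E
```

```text
top start 446 [-0.0871 -0.0858 -0.0842]
top now 337 [-0.017  -0.0163 -0.0151]
side start 220 [-0.0882 -0.0859 -0.084 ]
side now 145 [-0.0183 -0.0176 -0.0155]
```

The rear face has moved 70 mm, so the stage is home.

```bash
python3 -c "
from rig import robot
print(robot.finish_job())"
```

```text
the job is handed in; nothing more can be done
None
```

I handed the job in: the handle came off the spindle, the stage measured about 70 mm of travel (home), the jig stayed put within what the cameras could measure, and the handle stands upright on the ply with the other tools untouched; `finish_job` returned no verdict.

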